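# Free the wide stick bundle from the row and load it in the stick magazine

### The job

The stick magazine on the left of the table is three sticks wide, so it takes the wide bundle that lies tight in the row between the narrow ones: push that bundle endwise out of the row, towards the end that is not obstructed, until more than half of its length is clear, leaving the other bundles, the brush, the wing nut and the thermometer undisturbed. Then lay it flat on the magazine's bed between the side cheeks (the follower has to be drawn back to make room) and slide the follower up until it holds the sticks snugly against the end stop.

Things in the scene. Friction and masses are not known exactly. Their poses are not given: they have to be found in the camera images.
- wide_bundle_mid (a point): The wide bundle of birch lolly sticks (three sticks side by side, two rubber bands), the only wide one in the row: 54 wide (x), 115 long (y), 10 high mm, 30 g; this is its centre. It starts flat on the table, its y pointing to the robot's left, give or take 30 degrees. Its long sides touch narrow bundles (a at -x, b at +x), so it can be gripped across its width only once it is pushed out along its y.
- narrow_bundle_a_mid (a point): A narrow bundle (two sticks side by side), at the -x (near) side of the row, against the wide one: 36 wide (x), 115 long (y), 12 high mm, 30 g; this is its centre. To be left alone (within 8 mm).
- narrow_bundle_b_mid (a point): A narrow bundle against the wide one's +x side: 36 wide (x), 115 long (y), 15 high mm, 30 g; this is its centre. To be left alone (within 8 mm).
- narrow_bundle_c_mid (a point): A narrow bundle like a, against b's far side, at the +x (far) side of the row. To be left alone (within 8 mm).
- brush_mid (a point): Centre of a loose purple nail brush, 30 (x) by 86 (y) by 22 high mm, lying crosswise some 45 mm beyond the left (+y) end of the row, either in the wide bundle's way or beside its way. To be left alone (within 8 mm).
- wing_nut_mid (a point): Centre of a loose pale wing nut, 12 (x) by 36 (y) by 16 high mm, on the table some 45 mm beyond the right (-y) end of the row, either in the wide bundle's way or beside its way. Brush and nut are never both in the way. To be left alone (within 8 mm).
- thermometer_mid (a point): Loose white probe thermometer near the table's front edge: centre of its body, which is 22 (x) by 90 (y) by 14 high mm; the thin probe runs on for 100 mm along +y. To be left alone (within 8 mm).
- magazine: The stick magazine: a fixed aluminium tray, 192 (x) by 78 (y) mm, base plate 7 mm thick, on the free strip left of the stick fixture. The fixture, 77 mm high, with sticks standing up to 140 mm above the table, lies between it and the row. The origin is under the tray's centre; x runs along the tray, away from the robot, to its end stop. Cheeks, stop and follower are described below.
- seat (a point): Where the wide bundle's centre lies once loaded, its long side along x (this frame is the magazine's). It rests on the bed, a rail 36 mm wide (narrower than the bundle), top 15 mm above the table. Two pairs of side cheeks, 59 mm apart inside, lips flaring out up to 44 mm above the table, stand at x = -54 to -30 and +26 to +54 mm from here; between the pairs both sides are open for the fingers.
- end_stop (a point): The middle of the end stop's face, which looks to the magazine's -x; 57.5 mm from the seat point. The stop is 68 mm wide and its top is 38 mm above the table.
- follower (a joint): Sliding follower, a white block 25 mm long, 52 mm wide, top 41 mm above the table, at the tray's other end. 0 = drawn fully back; grows (m) towards the stop, at most 0.1. Its face is 0.143 minus this value from the stop, so it reads 0.028 when it holds the 115 mm bundle against the stop. It starts at 0.055 to 0.085: too little room for the bundle. It slides with 3 N of friction and stays put.
- follower_knob (a point): The upright round knob on the follower, 20 mm in diameter, 47 to 76 mm above the table; the point is on its axis, 62 mm above the table and 12.5 mm behind the follower's face. It can be pushed either way along the magazine's x, or pinched from above.

How it is judged:
By the outcome, as a careful person would: the job done as asked, in the order asked, and still so for the second after the job is handed in, with the robot touching nothing.
It also fails if it takes over 67 s, if anything falls off the work surface, if the arm or the gripper's body presses on something with over 40 N, if the wrist force passes 120 N, or if a joint passes its speed limit or range.

### The arm

A 6-joint arm with a two-finger parallel gripper is mounted at the origin on a cart in front of the work surface, level with it; the furniture and walls round the work are solid. World frame = base frame: x ahead of the robot, y to its left, z up, the work surface at z = 0. Lengths are in m, angles in degrees, forces in N, time in s.
With the tool pointing down it reaches from about 0.325 to 0.775 m from the base axis. Payload 9.3 kg.
Tool frame: the origin (TCP) lies between the finger pads; the fingertips stand robot.nose_length ahead of it and the grasp point (between the pads) lies 6 mm ahead of it (robot.nose_length is the distance from the TCP to the fingertips, in m); z points along the fingers, y is the line along which they close (so a half turn about z gives the same grasp; the last joint's range is limited). The gripper opens to 85 mm and grips with 20 to 120 N. Pads are 22 mm wide; open, the fingers measure 114 mm over their backs; the gripper's body (76 mm by 85 mm) begins 54 mm behind the grasp point. The pads swing forward as they close: fully open they stand 13 mm farther back than shut.
Start: joints at [57.949, 14.817, 1.232, 76.415, 0, 81.257], TCP at [0.218, 0.505, 0.256] pointing down, gripper open.
Joint ranges: [-174.27, 174.27], [-52.1, 104.24], [-59.71, 78.15], [-110.17, 111.67], [-87.03, 83.33], [-180, 180]. Speed limits (degrees/s): [127.2, 127.2, 159.86, 180, 180, 180].

### API

Orientations are given as a 3x3 rotation matrix whose columns are the frame's x, y, z axes.
In Python, from plant import robot, imaging, workorder gives the robot as it stands. The module is installed in compiled form; this text tells all that it offers.
- The arm moves only by the tool move_arm, never from a script. Its argument "increments" is a list that holds one entry, the list of rows, each a list of 6 numbers: the shift along the world's x, y, z in cm, then the turn, a rotation vector about the world's x, y, z in degrees. A call has 1 to 20 rows; each row shifts and turns the commanded pose from where the row before left it; what a row does not reach is not made up. A row lasts 1/10 s, in which the tool goes at most 50 mm and 8.59 degrees, less where a joint would pass 70% of its speed; a pose out of reach is approached as far as the arm can. A call is refused whole if a number of a shift passes 5 or a number of a turn 8.59, either way. A call with a gripper value outside its range is refused whole. "jaw" is the opening, from -1 (shut) to 1 (fully open), set as the call begins (left out, the last holds). The fingers move at their own pace and stop on an object; "force" is the grip in N (left out, the last holds). Time passes only in rows, so rows that do not move let the fingers close. It gives the time, the measured TCP pose, the force, the opening and the grip force at its end, in the units of the state.
- robot.get_obs(): the state, without advancing time (a new reading comes with each control period).
- imaging.grab_frame(name): name is "scene" or "top" or "wrist"; returns the picture (384x512x3 uint8, red, green, blue); there is no depth.
- imaging.get_calibration(name): a dict with "vertical_fov" (degrees; the focal length in pixels is half the picture's height over the tangent of half this angle, whatever the lens; pixels are square), "cx", "cy" (the principal point, pixels), "R" (3x3) and "t" (3): a world point X has camera coordinates R X + t. Camera axes: x right, y down, z forward; pixel columns grow to the right and rows downward; lengths in m; the calibration is good to about 2 mm. A picture is of the moment at which its call begins: read the wrist's pose just before it. get_calibration takes no time and is no camera call; for the wrist camera it gives the pose at the moment of the call.
- workorder.close_job(): hands the job in; it is judged then, once.
The state is a dict: "time": time; "joint_positions": joint angles; "dq": joint speeds; "joint_efforts": joint torques, N m; "position": TCP position; "tool_rot": TCP orientation; "ft_force": force on the tool from outside, world axes, zero at the start; "moment": the same for the moment, N m; "opening": opening from 0.0 (shut) to 1.0 (fully open); "grip_force": force on a finger pad.
Only numpy, scipy, OpenCV 4.12 (cv2) and the standard library are available. Lean on these libraries where they do the work, as an engineer would, in place of code of your own. Each camera call takes 0.05 s, during which the arm holds its last target. There are 200 camera calls.

## Working session

There is one attempt and no reset: what is moved stays moved. The work goes in short steps, Python scripts to look and compute and a tool call to move; the robot and the scene stay as the last step left them, time stands still between calls to the robot, and variables do not carry over. Pictures are saved under pics/ and viewed, at most 10 in all, crops included, and the job is handed in when it is done.

Besides the shell and the picture viewer there is one more tool, called by a JSON object that holds its "api" and its "payload". move_arm: Moves the arm, as the interface text tells. Its arguments: {"type":"object","properties":{"increments":{"type":"array"},"jaw":{"type":"number"},"force":{"type":"number"}},"required":["increments"]}

```bash
mkdir -p pics; cat > h.py <<'E'
import numpy as np, cv2
from plant import robot, imaging, workorder
def grab(n,f=None):
    c=imaging.get_calibration(n); im=imaging.grab_frame(n)
    if f: cv2.imwrite('pics/'+f,cv2.cvtColor(im,cv2.COLOR_RGB2BGR))
    return im,c
def foc(c): return 192/np.tan(np.radians(c['vertical_fov'])/2)
def ray(c,u,v,z):
    f=foc(c);R=np.array(c['R']);t=np.array(c['t'])
    d=R.T@np.array([(u-c['cx'])/f,(v-c['cy'])/f,1]);o=-R.T@t
    return o+d*(z-o[2])/d[2]
def proj(c,X):
    p=np.array(c['R'])@np.array(X)+np.array(c['t']);return foc(c)*p[:2]/p[2]+[c['cx'],c['cy']]
E
python3 - <<'E'
from h import *
print(robot.nose_length, robot.get_obs())
a,c=grab('top');b,d=grab('scene')
for q in(c,d):print(q)
cv2.imwrite('pics/top.png',cv2.resize(cv2.cvtColor(a,4),(800,600)))
cv2.imwrite('pics/scene.png',cv2.resize(cv2.cvtColor(b,4),(800,600)))
E
```

```text
0.025 {'time': 0.0, 'joint_positions': array([5.79474603e+01, 1.48506566e+01, 1.18755213e+00, 7.64143233e+01,
       7.96009963e-04, 8.12563143e+01]), 'dq': array([-0.07218138,  0.03895807,  0.01890041,  0.08413938, -0.01806166,
        0.00514965]), 'joint_efforts': array([-8.28382290e-04, -5.55647779e+01,  3.44526994e+01,  1.38365000e-02,
       -1.35644950e-04, -5.05970127e-05]), 'position': array([0.217495  , 0.50489142, 0.25565198]), 'tool_rot': array([[-9.18385162e-01,  3.95686951e-01, -7.28942948e-04],
       [ 3.95687561e-01,  9.18384483e-01, -1.13799693e-03],
       [ 2.19159358e-04, -1.33355315e-03, -9.99999087e-01]]), 'ft_force': array([-0.20234766, -0.79537638,  0.25473554]), 'moment': array([0.04044565, 0.02164529, 0.00252112]), 'grip_force': 0.0, 'opening': 1.0028458494206713}
{'vertical_fov': 56.220735649071514, 'cx': 260.32915790974283, 'cy': 190.45757740231426, 'R': array([[ 0.01829763, -0.99977888, -0.01036264],
       [-0.99477897, -0.01716341, -0.10059934],
       [ 0.10039924,  0.01214926, -0.99487305]]), 't': array([-0.02562558,  0.4934655 ,  1.04337205])}
{'vertical_fov': 46.95542214736321, 'cx': 256.66326725821665, 'cy': 194.83076321053514, 'R': array([[ 0.67555093, -0.73703197, -0.0203672 ],
       [-0.35452856, -0.3004863 , -0.88544762],
       [ 0.64648313,  0.60538572, -0.46429268]]), 't': array([-0.34439445,  0.23993862,  1.10545299])}
```

View pics/top.png

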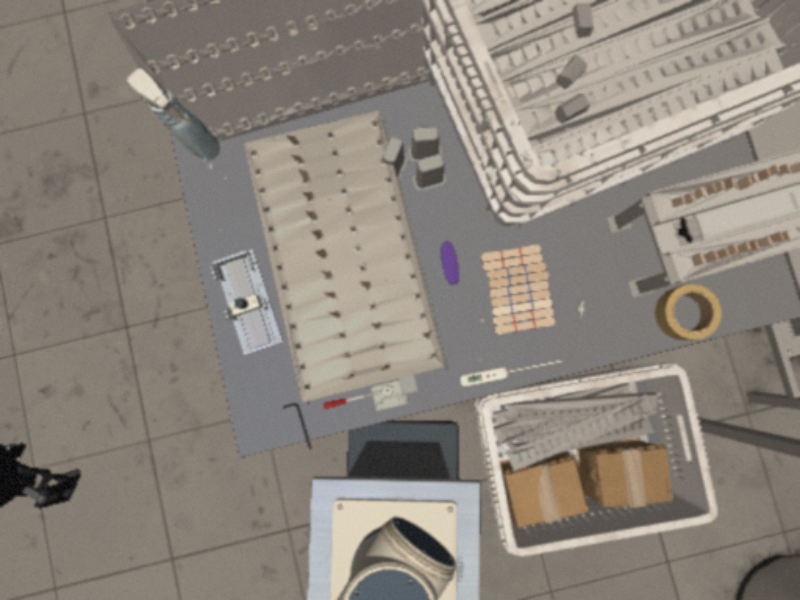

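View pics/scene.png

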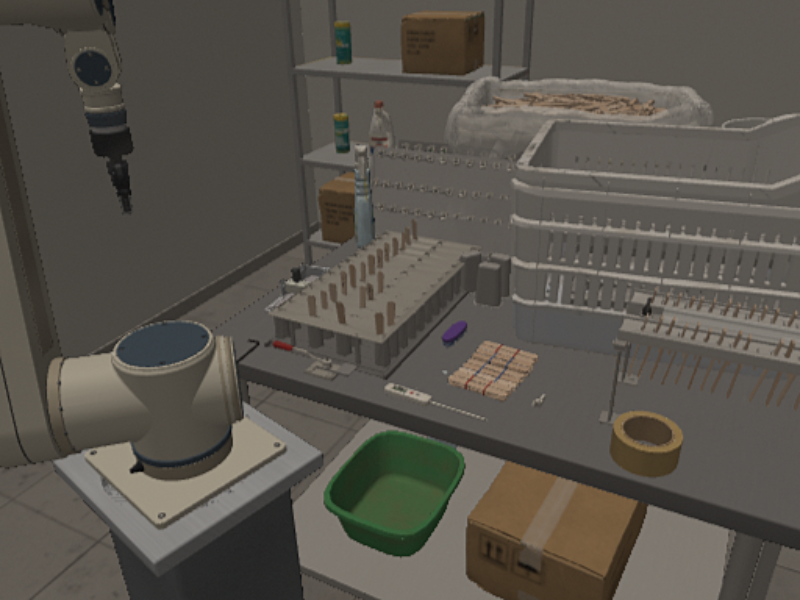

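The top view shows the row at about (520,290), the brush at (450,262), the nut at (582,308), the thermometer at (485,377) and the magazine at (245,300) with its knob at (242,303). The fixture stands between the row and the magazine. I'll enlarge both areas.

```bash
python3 - <<'E'
from h import *
a,c=grab('top')
b=cv2.cvtColor(a,4)
p=cv2.resize(b[145:250,275:385],None,fx=5,fy=5,interpolation=2)
q=cv2.resize(b[155:230,130:182],None,fx=5,fy=5,interpolation=2)
o=np.zeros((525,810-10,3),np.uint8);o[:525,:550]=p;o[:375,550:800]=q[:,:250]
cv2.imwrite('pics/crop.png',o)
E
```

```text
(no output)
```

View pics/crop.png

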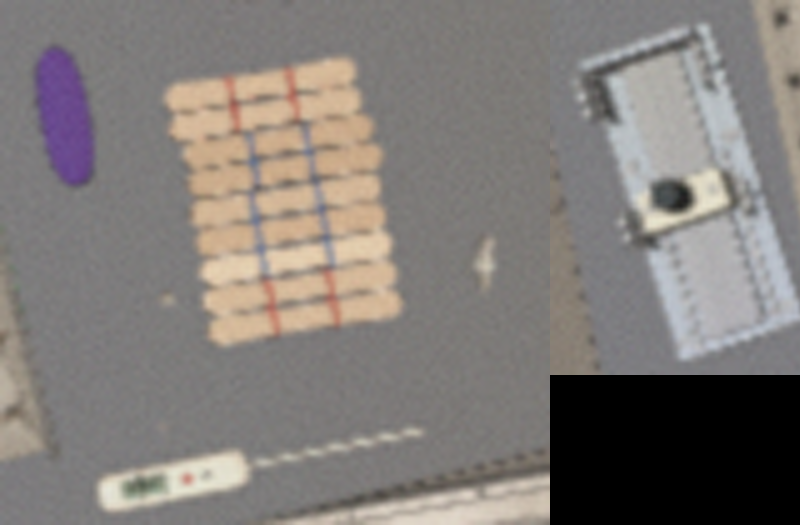

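Crop: from near to far the row is a (2 sticks, red bands), wide (3 sticks, centre stick at about (290,231)), b and then c. The wide bundle's path to the right meets the nut at (485,265). Its path to the left passes about 18 mm below the brush end at (78,185). So I push towards +y. The magazine has its end stop at (650,50) and its knob at (672,195).

```bash
python3 - <<'E'
from h import *
c=imaging.get_calibration('top')
P=lambda n,x,y,z:print(n,ray(c,x/5+275,y/5+145,z).round(4)*1000)
P('wide c',290,231,.010);P('wide R end',385,216,.010);P('wide L end',197,243,.010)
P('row corners',210,345,.012);P('',402,303,.012);P('',168,85,.012);P('',355,60,.012)
P('brush',65,115,.022);P('brush nearend',78,187,.011);P('nut',485,265,.008);P('nut far',490,236,.01);P('nut near',484,293,.005)
P('fixture',45,450,.077)
Q=lambda n,x,y,z:print(n,ray(c,(x-550)/5+130,y/5+155,z).round(4)*1000)
Q('stop L top',582,65,.038);Q('stop R top',695,35,.038);Q('knob top',672,192,.076)
Q('base near L',683,360,.007);Q('base near R',800,315,.007);Q('base far R',708,25,.007)
E
```

```text
wide c [ 496.9 -235.1   10. ]
wide R end [ 506.9 -292.2   10. ]
wide L end [ 488.6 -179.3   10. ]
row corners [ 427.5 -187.    12. ]
 [ 454.6 -301.4   12. ]
 [ 584.2 -161.2   12. ]
 [ 601.4 -274.3   12. ]
brush [563.2 -98.5  22. ]
brush nearend [ 521.2 -107.5   11. ]
nut [ 478.6 -352.3    8. ]
nut far [ 495.9 -354.9   10. ]
nut near [ 461.9 -352.4    5. ]
fixture [364.9 -85.8  77. ]
stop L top [553.1 351.5  38. ]
stop R top [572.2 285.2  38. ]
knob top [475.1 282.6  76. ]
base near L [380.1 292.5   7. ]
base near R [408.3 223.2   7. ]
base far R [584.  286.8   7. ]
```

{"api": "move_arm", "payload": {"increments": [[[1.4,-3.8,0,0,0,-2.9],[1.4,-3.8,0,0,0,-2.9],[1.4,-3.8,0,0,0,-2.9],[1.4,-3.8,0,0,0,-2.9],[1.4,-3.8,0,0,0,-2.9],[1.4,-3.8,0,0,0,-2.9],[1.4,-3.8,0,0,0,-2.9],[1.4,-3.8,0,0,0,-2.9],[1.4,-3.8,0,0,0,-2.9],[1.4,-3.8,0,0,0,-2.9],[1.4,-3.8,0,0,0,-2.9],[1.4,-3.8,0,0,0,-2.9],[1.4,-3.8,0,0,0,-2.9],[1.4,-3.8,0,0,0,-2.9],[1.4,-3.8,0,0,0,-2.9],[1.4,-3.8,0,0,0,-2.9],[1.4,-3.8,0,0,0,-2.9],[1.4,-3.8,0,0,0,-2.9],[1.4,-3.8,0,0,0,-2.9],[1.4,-3.8,0,0,0,-2.4]]], "jaw": -1, "force": 30}}

```text
time: 2.15
position: [0.4978, -0.2566, 0.256]
tool_rot: [[-0.157, 0.988, -0.0], [0.988, 0.157, 0.0], [0.0, -0.0, -1.0]]
ft_force: [1.1, 0.3, 0.5]
opening: 0.004
grip_force: 0.0
```

```bash
python3 - <<'E'
from h import *
o=robot.get_obs();print(o['time'],o['position'],o['tool_rot'].round(3),o['ft_force'])
a,c=grab('wrist');print(c)
cv2.imwrite('pics/w1.png',cv2.resize(cv2.cvtColor(a,4),(800,600)))
E
```

```text
2.15 [ 0.49783116 -0.25657051  0.25600806] [[-0.157  0.988 -0.   ]
 [ 0.988  0.157  0.   ]
 [ 0.    -0.    -1.   ]] [1.08417771 0.29961996 0.529056  ]
{'vertical_fov': 59.709021199414806, 'cx': 252.4755622683546, 'cy': 187.31475865246838, 'R': array([[ 9.87492303e-01,  1.57667046e-01,  2.34073869e-04],
       [ 1.49512707e-01, -9.36889657e-01,  3.16043860e-01],
       [ 5.00490032e-02, -3.12055882e-01, -9.48744551e-01]]), 't': array([-0.45110011, -0.35585476,  0.27542639])}
```

View pics/w1.png

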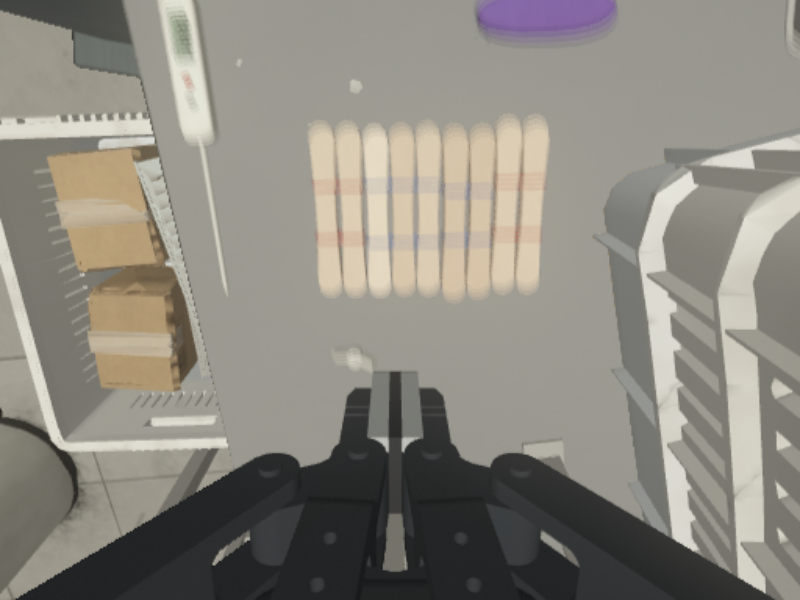

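Wrist view, left to right: a at x≈320–355, wide at 365–441 with its lower end at (404,294) and upper end at (401,123), b and then c. The nut is at (352,357) and the brush at (545,15).

```bash
python3 - <<'E'
from h import *
c=imaging.get_calibration('wrist')
for n,x,y,z in [('R end',404,295,.008),('L end',401,122,.010),('3L',364,210,.010),('5R',441,210,.01),('nut l',333,352,.01),('nut r',373,358,.01),('brush l',475,12,.015),('brush bottom',545,38,.004)]:
    print(n,(ray(c,x/1.5625,y/1.5625,z)*1000).round(1))
E
```

```text
R end [ 512.9 -302.6    8. ]
L end [ 491.7 -183.2   10. ]
3L [ 475.4 -244.6   10. ]
5R [ 528.3 -236.4   10. ]
nut l [ 466.7 -355.4   10. ]
nut r [ 497.5 -355.7   10. ]
brush l [ 526.3 -113.1   15. ]
brush bottom [ 574.7 -118.7    4. ]
```

{"api": "move_arm", "payload": {"increments": [[[0.45,-1.6,-1,0,0,0.25],[0.45,-1.6,-2,0,0,0.25],[0.45,-1.6,-3,0,0,0.25],[0.45,-1.6,-3,0,0,0.25],[0,0,-3,0,0,0],[0,0,-3,0,0,0],[0,0,-3,0,0,0],[0,0,-2.5,0,0,0],[0,0,-1.2,0,0,0],[0,0,-0.5,0,0,0],[0,0,-0.5,0,0,0],[0,0,0,0,0,0]]]}}

```text
time: 3.4
position: [0.5159, -0.319, 0.0297]
tool_rot: [[-0.177, 0.984, 0.001], [0.984, 0.177, -0.0], [-0.001, 0.0, -1.0]]
ft_force: [0.1, -0.8, -0.2]
opening: 0.001
grip_force: 0.0
```

{"api": "move_arm", "payload": {"increments": [[[-0.087,0.49,0,0,0,0],[-0.087,0.49,0,0,0,0],[-0.087,0.49,0,0,0,0],[-0.087,0.49,0,0,0,0],[-0.087,0.49,0,0,0,0],[-0.087,0.49,0,0,0,0],[-0.087,0.49,0,0,0,0],[-0.087,0.49,0,0,0,0]]]}}

```text
time: 4.2
position: [0.5086, -0.2793, 0.0293]
tool_rot: [[-0.177, 0.984, 0.0], [0.984, 0.177, -0.0], [-0.0, 0.0, -1.0]]
ft_force: [0.4, -1.1, 0.1]
opening: -0.001
grip_force: 0.3
```

```bash
python3 - <<'E'
from h import *
a,c=grab('wrist')
cv2.imwrite('pics/w2.png',a[:,:,::-1])
E
```

```text
(no output)
```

View pics/w2.png

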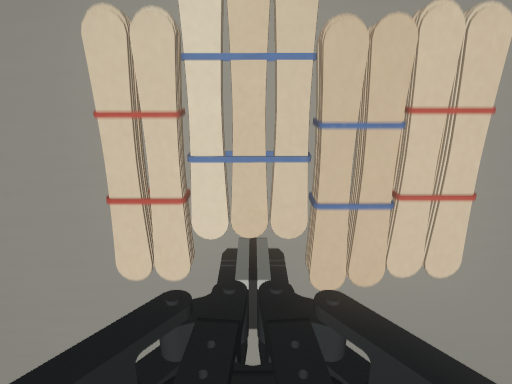

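The wide bundle (x 185–315) slides cleanly out with the finger centred at (253,250); a and b have stayed put. I keep pushing.

{"api": "move_arm", "payload": {"increments": [[[-0.087,0.49,0,0,0,0],[-0.087,0.49,0,0,0,0],[-0.087,0.49,0,0,0,0],[-0.087,0.49,0,0,0,0],[-0.087,0.49,0,0,0,0],[-0.087,0.49,0,0,0,0],[-0.087,0.49,0,0,0,0],[-0.087,0.49,0,0,0,0],[-0.05,0.3,0,0,0,0],[0,0,0,0,0,0],[0.09,-0.5,0,0,0,0],[0.09,-0.5,1,0,0,0],[0,0,4,0,0,0],[0,0,5,0,0,0],[0,0,5,0,0,0],[0,0,5,0,0,0],[0,0,2,0,0,0],[0,0,0,0,0,0]]]}}

```text
time: 6.05
position: [0.5039, -0.2487, 0.2538]
tool_rot: [[-0.176, 0.984, 0.006], [0.984, 0.176, -0.004], [-0.005, 0.005, -1.0]]
ft_force: [0.2, 0.1, -0.8]
opening: -0.002
grip_force: 0.0
```

```bash
python3 - <<'E'
from h import *
a,c=grab('wrist')
cv2.imwrite('pics/w3.png',a[:,:,::-1])
import pickle;pickle.dump(c,open('c3.pkl','wb'))
E
```

```text
(no output)
```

View pics/w3.png

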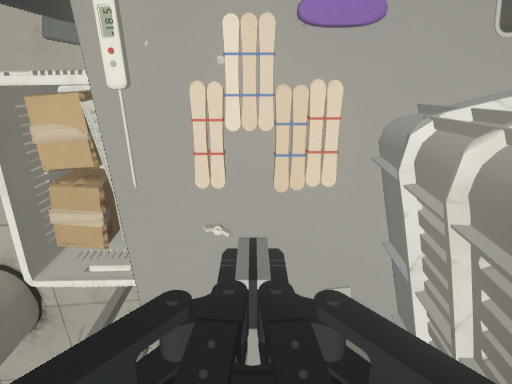

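The bundle is now about 62% clear: its lower end is at y=130 and its upper end at 13, while a's upper end is at 82. The other pieces are unmoved. Next is the magazine.

```bash
python3 - <<'E'
from h import *
c=imaging.get_calibration('wrist')
for n,x,y,z in [('R',249,130,.008),('L',249,14,.010),('l',224,72,.010),('r',275,72,.01)]:
    print(n,(ray(c,x,y,z)*1000).round(1))
print(robot.get_obs()['joint_positions'].round(1), -c['R'].T@c['t'])
t=imaging.get_calibration('top')
for n,x,y,z in [('fix far',247,145,.077),('fix near',303,400,.077),('knob',242,303,.076)]: print(n,ray(t,x*.64,y*.64,z))
E
```

```text
R [ 495.8 -223.9    8. ]
L [ 476.4 -113.8   10. ]
l [ 460.7 -170.3   10. ]
r [ 511.6 -161.2   10. ]
[-34.8  15.9   2.   75.9  -0.   45. ] [ 0.48847538 -0.16801778  0.36889171]
fix far [0.76943898 0.28570599 0.077     ]
fix near [0.3022979  0.16374269 0.077     ]
knob [0.47365308 0.28119237 0.076     ]
```

{"api": "move_arm", "payload": {"increments": [[[0.5,3.4,0,0,0,5.8],[0.5,3.4,0,0,0,5.8],[0.5,3.4,0,0,0,5.8],[0.5,3.4,0,0,0,5.8],[0.5,3.4,0,0,0,5.8],[0.5,3.4,0,0,0,5.8],[0.5,3.4,0,0,0,5.8],[0.5,3.4,0,0,0,5.8],[0.5,3.4,0,0,0,5.8],[0.5,3.4,0,0,0,5.8],[0.5,3.4,0,0,0,5.8],[0.5,3.4,0,0,0,5.8],[0.5,3.4,0,0,0,5.8],[0.5,3.4,0,0,0,5.8],[0.5,3.4,0,0,0,5.8],[0.5,3.4,0,0,0,5.8],[0.5,3.4,0,0,0,5.8],[0,0,0,0,0,0]]]}}

```text
time: 7.9
position: [0.5877, 0.3337, 0.2465]
tool_rot: [[-0.945, -0.328, -0.003], [-0.328, 0.945, -0.001], [0.003, 0.001, -1.0]]
ft_force: [-0.4, -0.1, -0.9]
opening: -0.0
grip_force: 0.0
```

```bash
python3 - <<'E'
from h import *
a,c=grab('wrist')
cv2.imwrite('pics/w4.png',cv2.resize(a[:,:,::-1],(800,600)))
import pickle;pickle.dump(c,open('c4.pkl','wb'))
E
```

```text
(no output)
```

View pics/w4.png

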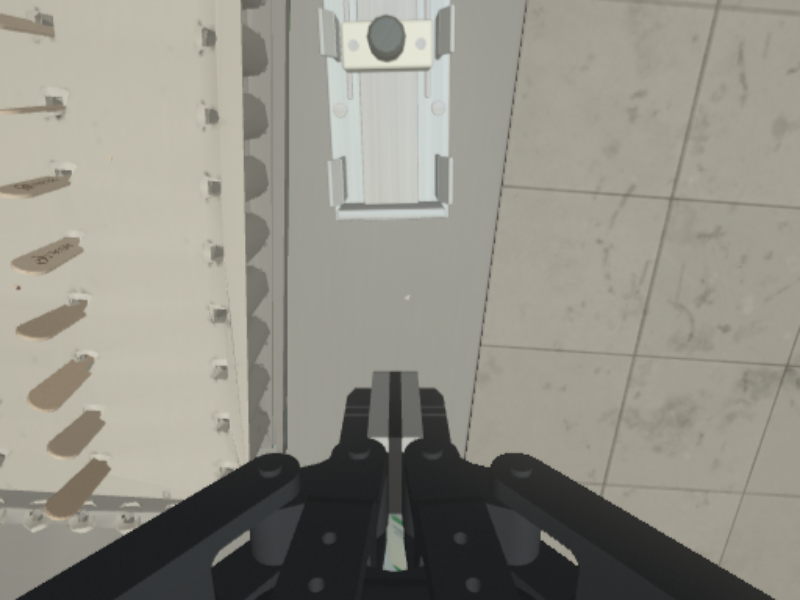

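The view shows the magazine with its stop at y≈204–217 (x 338–448), bed rail x 361–416, follower front edge at y≈66 (x 343–432) and knob top at (386,36). The fixture edge is at x≈245–288.

```bash
python3 - <<'E'
from h import *
c=imaging.get_calibration('wrist')
s=1.5625
for n,x,y,z in [('stop L',341,210,.038),('stop R',447,209,.038),('rail far L',363,200,.015),('rail far R',416,200,.015),('rail near L',361,90,.015),('rail near R',417,90,.015),('fol L',343,67,.041),('fol R',432,66,.041),('knob',386,35,.076),('plate L',334,150,.007),('plate R',449,150,.007),('cheekin L',347,180,.044),('cheekin R',436,180,.044),('cheekfarL',330,204,.044),('cheekfarR',450,203,.044),('fixture',245,150,.077)]:
    print(n,(ray(c,x/s,y/s,z)*1000).round(1))
print(robot.get_obs()['position'],imaging.get_calibration('top')['t'])
E
```

```text
stop L [572.4 291.4  38. ]
stop R [550.3 353.9  38. ]
rail far L [565.7 302.3  15. ]
rail far R [554.2 335.7  15. ]
rail near L [500.9 280.1  15. ]
rail near R [489.6 313.2  15. ]
fol L [493.3 268.5  41. ]
fol R [476.3 316.4  41. ]
knob [474.1 288.5  76. ]
plate L [541.8 274.    7. ]
plate R [517.1 346.    7. ]
cheekin L [552.8 289.7  44. ]
cheekin R [535.3 340.5  44. ]
cheekfarL [570.  284.2  44. ]
cheekfarR [545.5 353.5  44. ]
fixture [551.1 235.3  77. ]
[0.58763082 0.33195703 0.24682608] [-0.02562558  0.4934655   1.04337205]
```

{"api": "move_arm", "payload": {"increments": [[[-2.6,-1.0,-1.5,0,0,0],[-2.6,-1.0,-1.5,0,0,0],[-2.6,-1.0,-1.7,0,0,0],[0,0,-3,0,0,0],[0,0,-3,0,0,0],[0,0,-3,0,0,0],[0,0,-2,0,0,0],[0,0,-1,0,0,0],[-0.57,-0.2,0,0,0,0],[-0.57,-0.2,0,0,0,0],[-0.57,-0.2,0,0,0,0],[-0.57,-0.2,0,0,0,0],[-0.57,-0.2,0,0,0,0],[-0.57,-0.2,0,0,0,0]]]}}

```text
time: 9.35
position: [0.476, 0.2884, 0.0831]
tool_rot: [[-0.947, -0.322, 0.002], [-0.322, 0.947, 0.0], [-0.002, -0.0, -1.0]]
ft_force: [3.5, -1.2, 2.9]
opening: -0.003
grip_force: 1.6
```

{"api": "move_arm", "payload": {"increments": [[[-0.57,-0.18,0,0,0,0],[-0.57,-0.18,0,0,0,0],[-0.57,-0.18,0,0,0,0],[-0.57,-0.18,0,0,0,0],[-0.57,-0.18,0,0,0,0],[-0.4,-0.14,0,0,0,0],[0,0,0,0,0,0]]]}}

```text
time: 10.05
position: [0.4423, 0.278, 0.0822]
tool_rot: [[-0.947, -0.322, -0.001], [-0.322, 0.947, 0.0], [0.001, 0.0, -1.0]]
ft_force: [-0.1, -0.2, -0.3]
opening: 0.0
grip_force: 0.1
```

{"api": "move_arm", "payload": {"increments": [[[0.5,0.17,0,0,0,0],[0.5,0.17,1,0,0,0],[0,0,4,0,0,0],[0,0,5,0,0,0],[0,0,5,0,0,0],[0,-1,2,0,0,0],[0.2,-3,0,0,0,-7],[0.2,-3,0,0,0,-7],[0.2,-3,0,0,0,-7],[0.2,-3,0,0,0,-7],[0.2,-3,0,0,0,-7],[0.2,-3,0,0,0,-7],[0.2,-3,0,0,0,-7],[0.2,-3,0,0,0,-7],[0.2,-3,0,0,0,-7],[0.2,-3,0,0,0,-7],[0.2,-3,0,0,0,-7],[0.2,-3,0,0,0,-7],[0.2,-3,0,0,0,-7],[0.2,-3,0,0,0,-7]]], "jaw": 0.7}}

```text
time: 12.05
position: [0.4815, -0.1498, 0.2529]
tool_rot: [[-0.182, 0.983, 0.0], [0.983, 0.182, 0.0], [0.0, 0.0, -1.0]]
ft_force: [0.2, 0.6, 0.3]
opening: 0.854
grip_force: 0.0
```

{"api": "move_arm", "payload": {"increments": [[[0.2,-1.2,-2,0,0,0],[0,0,-4,0,0,0],[0,0,-4,0,0,0],[0,0,-4,0,0,0],[0,0,-3,0,0,0],[0,0,-1.5,0,0,0],[0,0,0,0,0,0]]]}}

```text
time: 12.75
position: [0.4826, -0.1601, 0.0657]
tool_rot: [[-0.187, 0.982, -0.003], [0.982, 0.187, 0.002], [0.003, -0.003, -1.0]]
ft_force: [0.5, -0.2, 0.7]
opening: 0.847
grip_force: 0.0
```

```bash
python3 - <<'E'
from h import *
print(robot.nose_length)
a,c=grab('wrist')
cv2.imwrite('pics/w5.png',a[:,:,::-1])
E
```

```text
0.025
```

View pics/w5.png

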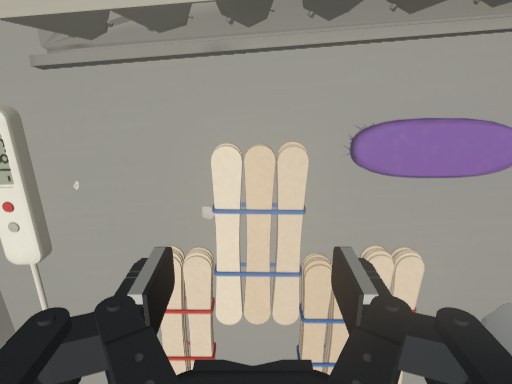

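Open fingers straddle the wide bundle (x 213–307, upper end y≈145, lower y≈323). The ends of a and b are at (190,248) and (317,255), and the brush at x>350 is clear.

```bash
python3 - <<'E'
from h import *
c=imaging.get_calibration('wrist')
u=np.array([-.174,.985]);v=np.array([.985,.174])
p=robot.get_obs()['position'];print(p,u@p[:2]*1000,v@p[:2]*1000)
for n,x,y,z in [('wL',228,145,.01),('wM',260,146,.01),('wR',292,144,.01),('R end',257,324,.01),('a end',200,249,.012),('b end',317,255,.015),('side l',215,240,.01),('side r',303,240,.01),('brush',350,150,.012)]:
    q=ray(c,x,y,z)*1000;print(n,q.round(1),u@q[:2],v@q[:2])
E
```

```text
[ 0.48333115 -0.16044835  0.06707017] -242.14124595795627 448.16316692124354
wL [ 461.7 -117.1   10. ] -195.66308135127193 434.4153076778868
wM [ 478.4 -114.4   10. ] -195.9635117915581 451.359759378954
wR [ 494.9 -110.2   10. ] -194.65869484874824 468.25208669024653
R end [ 498.9 -227.5   10. ] -310.9066765530456 451.83829690306914
a end [ 455.9 -180.    12. ] -256.5808436259462 417.7293809640312
b end [ 522.6 -169.4   15. ] -257.84020954052824 485.276970580567
side l [ 463.5 -173.6   10. ] -251.68092072948716 426.3294212688728
side r [ 513.8 -164.    10. ] -250.95721022913628 477.5249480056507
brush [ 525.2 -107.3   12. ] -197.0340793288334 498.6467038329059
```

{"api": "move_arm", "payload": {"increments": [[[0.35,0.06,-1,0,0,0],[0,0,-1.5,0,0,0],[0,0,-1,0,0,0],[0,0,-0.5,0,0,0],[0,0,-0.4,0,0,0],[0,0,0,0,0,0]]]}}

```text
time: 13.4
position: [0.4868, -0.1599, 0.0232]
tool_rot: [[-0.187, 0.982, -0.0], [0.982, 0.187, 0.0], [0.0, -0.0, -1.0]]
ft_force: [0.4, 0.0, -0.2]
opening: 0.85
grip_force: 0.0
```

{"api": "move_arm", "payload": {"increments": [[[0,0,0,0,0,0],[0,0,0,0,0,0],[0,0,0,0,0,0],[0,0,0,0,0,0],[0,0,0,0,0,0]]], "jaw": -1, "force": 25}}

```text
time: 13.9
position: [0.487, -0.16, 0.0238]
tool_rot: [[-0.187, 0.982, 0.001], [0.982, 0.187, -0.0], [-0.001, 0.001, -1.0]]
ft_force: [-1.3, 0.2, 6.5]
opening: 0.62
grip_force: 26.8
```

{"api": "move_arm", "payload": {"increments": [[[-0.05,0.3,0.1,0,0,0],[-0.07,0.4,0,0,0,0],[-0.09,0.5,0,0,0,0],[-0.03,0.2,0,0,0,0],[0,0,0,0,0,0],[0,0,0.3,0,0,0],[0,0,0.5,0,0,0],[0,0,0.7,0,0,0],[0,0,1,0,0,0],[0,0,3,0,0,0],[0,0,4,0,0,0],[0,0,4,0,0,0],[0,0,4,0,0,0],[0,0,3,0,0,0],[0,0,0,0,0,0]]]}}

```text
time: 15.4
position: [0.4857, -0.1465, 0.2344]
tool_rot: [[-0.187, 0.982, 0.007], [0.982, 0.187, -0.004], [-0.005, 0.006, -1.0]]
ft_force: [-0.0, -0.5, -0.5]
opening: 0.614
grip_force: 26.5
```

```bash
python3 - <<'E'
from h import *
a,c=grab('top');w,_=grab('wrist')
p=cv2.resize(a[145:250,275:385],None,fx=3,fy=3,interpolation=2)
o=np.zeros((384,512+330,3),np.uint8);o[:,:512]=w;o[:315,512:842]=p
cv2.imwrite('pics/w6.png',cv2.resize(o[:,:,::-1],(800,365)))
E
```

```text
(no output)
```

View pics/w6.png

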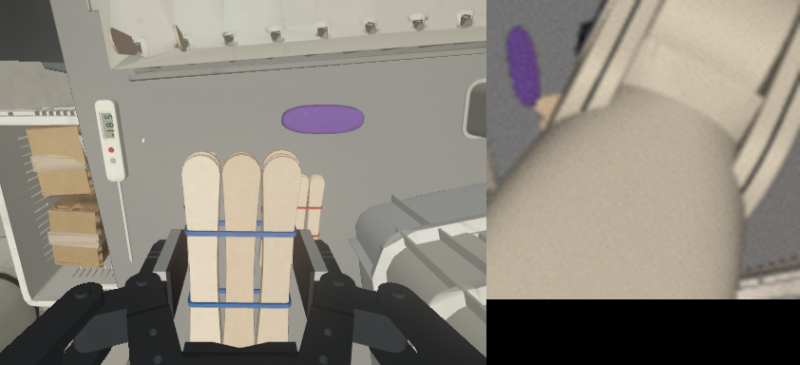

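The bundle is held straight between the fingers, its upper end at (241,153) in the wrist view. The brush and thermometer look unmoved.

```bash
python3 - <<'E'
from h import *
o=robot.get_obs();c=imaging.get_calibration('wrist');R=o['tool_rot'];p=o['position']
for x,y in [(241,153),(203,153),(280,152),(184,200),(299,200)]:
    q=ray(c,x*1.0525,y*1.0525,p[2]-.014)-p; print((R.T@q*1000).round(1))
print(p,o['joint_positions'].round(1))
E
```

```text
[48.6  0.4 13.9]
[ 48.6 -15.8  13.9]
[49.  16.9 14. ]
[ 27.  -25.1  13.9]
[27.  26.3 14. ]
[ 0.48440754 -0.14594375  0.23018967] [-26.3  11.   -7.7  71.2  -0.   52.9]
```

{"api": "move_arm", "payload": {"increments": [[[0.07,2,0,0,0,4],[0.07,2.6,0,0,0,5.8],[0.07,2.6,0,0,0,5.8],[0.07,2.6,0,0,0,5.8],[0.07,2.6,0,0,0,5.8],[0.07,2.6,0,0,0,5.8],[0.07,2.6,0,0,0,5.8],[0.07,2.6,0,0,0,5.8],[0.07,2.6,0,0,0,5.8],[0.07,2.6,0,0,0,5.8],[0.07,2.6,0,0,0,5.8],[0.07,2.6,0,0,0,5.8],[0.07,2.6,0,0,0,5.8],[0.07,2.6,0,0,0,5.8],[0.07,2.6,0,0,0,5.8],[0.07,2.6,0,0,0,5.8],[0.07,2.6,0,0,0,5.8],[0,0.8,0,0,0,1.7],[0,0,0,0,0,0],[0,0,0,0,0,0]]]}}

```text
time: 17.5
position: [0.496, 0.2975, 0.2286]
tool_rot: [[-0.944, -0.329, -0.001], [-0.329, 0.944, -0.001], [0.001, -0.0, -1.0]]
ft_force: [-0.1, 0.6, 0.3]
opening: 0.615
grip_force: 26.5
```

{"api": "move_arm", "payload": {"increments": [[[0,0,-2,0,0,0],[0,0,-3,0,0,0],[0,0,-3,0,0,0],[0,0,-3,0,0,0],[0,0,-2,0,0,0],[0,0,-1.5,0,0,0],[0,0,-0.8,0,0,0],[0,0,0,0,0,0]]]}}

```text
time: 18.3
position: [0.496, 0.2971, 0.0756]
tool_rot: [[-0.944, -0.329, -0.002], [-0.329, 0.944, -0.001], [0.002, -0.0, -1.0]]
ft_force: [0.1, 0.5, 0.1]
opening: 0.613
grip_force: 26.5
```

```bash
python3 - <<'E'
from h import *
o=robot.get_obs();print(o['position'])
w,c=grab('wrist')
cv2.imwrite('pics/w7.png',cv2.resize(w[:,:,::-1],(800,600)))
E
```

```text
[0.49599156 0.29706619 0.07556112]
```

View pics/w7.png

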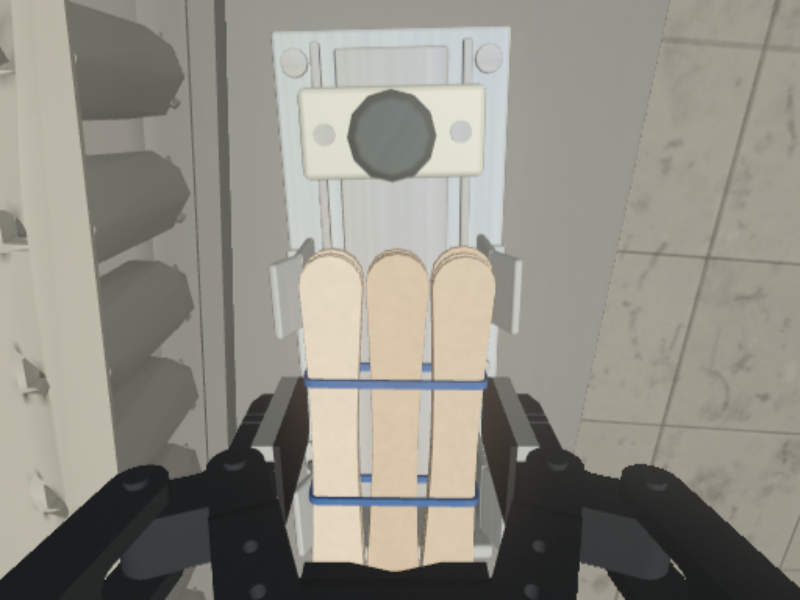

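The bundle (x 300–494) is centred between the lips (273 and 521). The follower is drawn back, with its knob at (392,135) and its front edge at y≈178.

```bash
python3 - <<'E'
from h import *
c=imaging.get_calibration('wrist')
ux=np.array([.944,.330]);uy=np.array([-.330,.944]);s=1.5625
for n,x,y,z in [('knob',392,135,.076),('face',392,175,.041),('Lend',397,250,.0616),('lipL',273,290,.044),('lipR',521,290,.044),('sideL',300,290,.0616),('sideR',494,290,.0616)]:
    q=ray(c,x/s,y/s,z)[:2]*1000;print(n,(ux@q).round(1),(uy@q).round(1))
E
```

```text
knob 488.4 116.3
face 500.5 116.2
Lend 517.6 117.5
lipL 534.3 80.1
lipR 534.4 155.2
sideL 528.5 91.6
sideR 528.6 143.4
```

{"api": "move_arm", "payload": {"increments": [[[0,0,-0.5,0,0,0],[0,0,-0.6,0,0,0],[0,0,-0.6,0,0,0],[0,0,-0.6,0,0,0],[0,0,-0.5,0,0,0],[0,0,-0.4,0,0,0],[0,0,-0.2,0,0,0],[0,0,-0.15,0,0,0],[0,0,0,0,0,0],[0,0,0,0,0,0]]]}}

```text
time: 19.35
position: [0.4964, 0.2981, 0.0409]
tool_rot: [[-0.944, -0.33, 0.0], [-0.33, 0.944, 0.0], [-0.0, 0.0, -1.0]]
ft_force: [-0.5, 0.2, -0.3]
opening: 0.616
grip_force: 26.5
```

{"api": "move_arm", "payload": {"increments": [[[0,0,-0.1,0,0,0],[0,0,-0.1,0,0,0],[0,0,0,0,0,0]]]}}

```text
time: 19.65
position: [0.4964, 0.2981, 0.0389]
tool_rot: [[-0.944, -0.33, 0.0], [-0.33, 0.944, 0.0], [-0.0, 0.0, -1.0]]
ft_force: [-0.3, 0.6, 0.9]
opening: 0.614
grip_force: 26.6
```

{"api": "move_arm", "payload": {"increments": [[[0,0,0,0,0,0],[0,0,0,0,0,0],[0,0,0,0,0,0],[0,0,0.5,0,0,0],[0,0,1,0,0,0],[0,0,2.5,0,0,0],[0,0,4,0,0,0],[0,0,4,0,0,0],[0,0,1,0,0,0]]], "jaw": 0.5}}

```text
time: 20.55
position: [0.4978, 0.2988, 0.1742]
tool_rot: [[-0.944, -0.331, 0.007], [-0.33, 0.944, 0.003], [-0.007, 0.0, -1.0]]
ft_force: [-0.3, 0.2, -0.6]
opening: 0.748
grip_force: 0.0
```

{"api": "move_arm", "payload": {"increments": [[[-2.7,-0.95,0,0,0,0],[-2.7,-0.95,0,0,0,0],[-2.7,-0.95,0,0,0,0],[-2.7,-0.95,0,0,0,0],[0,0,0,0,0,0],[0,0,-2,0,0,0],[0,0,-3,0,0,0],[0,0,-2.5,0,0,0],[0,0,-0.8,0,0,0],[0,0,0,0,0,0]]], "jaw": -1}}

```text
time: 21.55
position: [0.3882, 0.26, 0.0853]
tool_rot: [[-0.944, -0.33, -0.002], [-0.33, 0.944, -0.001], [0.002, -0.0, -1.0]]
ft_force: [-0.7, 0.7, -0.2]
opening: -0.003
grip_force: 0.0
```

{"api": "move_arm", "payload": {"increments": [[[0.38,0.13,-0.3,0,0,0],[0.47,0.165,0,0,0,0],[0.47,0.165,0,0,0,0],[0.47,0.165,0,0,0,0],[0.47,0.165,0,0,0,0],[0.38,0.13,0,0,0,0],[0,0,0,0,0,0]]]}}

```text
time: 22.25
position: [0.4153, 0.2695, 0.0828]
tool_rot: [[-0.944, -0.33, 0.0], [-0.33, 0.944, 0.0], [-0.0, 0.0, -1.0]]
ft_force: [-0.7, -0.9, -0.9]
opening: 0.001
grip_force: 0.1
```

{"api": "move_arm", "payload": {"increments": [[[0.14,0.05,0,0,0,0],[0.14,0.05,0,0,0,0],[0.14,0.05,0,0,0,0]]]}}

```text
time: 22.55
position: [0.4187, 0.2708, 0.0827]
tool_rot: [[-0.944, -0.33, -0.0], [-0.33, 0.944, -0.0], [0.0, -0.0, -1.0]]
ft_force: [-2.7, -0.4, 1.4]
opening: -0.004
grip_force: 1.5
```

{"api": "move_arm", "payload": {"increments": [[[0.1,0.035,0,0,0,0],[0.1,0.035,0,0,0,0],[0,0,0,0,0,0]]]}}

```text
time: 22.85
position: [0.4209, 0.2716, 0.0828]
tool_rot: [[-0.944, -0.33, -0.0], [-0.33, 0.944, 0.0], [0.0, 0.0, -1.0]]
ft_force: [-3.2, -0.8, 1.5]
opening: 0.0
grip_force: 1.3
```

{"api": "move_arm", "payload": {"increments": [[[0.1,0.035,0,0,0,0]]]}}

```text
time: 22.95
position: [0.4215, 0.2718, 0.0827]
tool_rot: [[-0.944, -0.33, -0.001], [-0.33, 0.944, -0.0], [0.001, 0.0, -1.0]]
ft_force: [-7.0, -1.6, 3.9]
opening: 0.002
grip_force: 3.7
```

{"api": "move_arm", "payload": {"increments": [[[0.1,0.035,0,0,0,0]]]}}

```text
time: 23.05
position: [0.4217, 0.2719, 0.0826]
tool_rot: [[-0.944, -0.331, -0.002], [-0.331, 0.944, -0.001], [0.002, 0.0, -1.0]]
ft_force: [-10.6, -3.5, 7.7]
opening: -0.001
grip_force: 5.7
```

{"api": "move_arm", "payload": {"increments": [[[0.1,0.035,0,0,0,0]]]}}

```text
time: 23.15
position: [0.4219, 0.2719, 0.0826]
tool_rot: [[-0.944, -0.331, -0.004], [-0.331, 0.944, -0.001], [0.004, -0.0, -1.0]]
ft_force: [-14.5, -4.5, 9.7]
opening: -0.001
grip_force: 7.7
```

{"api": "move_arm", "payload": {"increments": [[[-0.3,-0.1,0,0,0,0],[-0.6,-0.2,0,0,0,0],[-0.9,-0.3,0,0,0,0],[0,0,3,0,0,0],[0,0,5,0,0,0],[0,0,5,0,0,0],[0,0,3,0,0,0],[2.5,0.9,0,0,0,0],[5,1.6,0,0,0,0],[5,1.6,0,0,0,0],[4,1.5,0,0,0,0],[0,0,0,0,0,0],[0,0,0,0,0,0]]]}}

```text
time: 24.45
position: [0.5663, 0.3209, 0.2415]
tool_rot: [[-0.944, -0.33, -0.002], [-0.33, 0.944, -0.001], [0.002, -0.0, -1.0]]
ft_force: [-0.0, -0.3, -0.1]
opening: -0.001
grip_force: 0.0
```

```bash
python3 - <<'E'
from h import *
w,c=grab('wrist')
ux=np.array([.944,.330]);uy=np.array([-.330,.944])
print(robot.get_obs()['position'])
h=cv2.cvtColor(w,cv2.COLOR_RGB2HSV)
def blobs(im,c,lo,hi,z,amin):
    m=cv2.inRange(cv2.cvtColor(im,cv2.COLOR_RGB2HSV),lo,hi)
    for k in cv2.findContours(m,0,2)[0]:
        if cv2.contourArea(k)>amin:
            q=np.array([ray(c,x,y,z)[:2]*1000 for x,y in k[:,0]]);S=q@ux;T=q@uy
            print(int(cv2.contourArea(k)),cv2.boundingRect(k),'s',S.min().round(1),S.max().round(1),'t',T.min().round(1),T.max().round(1),'xy',q.mean(0).round(1))
print('wood');blobs(w,c,(5,40,100),(25,140,255),.025,300)
print('dark knob');blobs(w[:200],c,(0,0,0),(180,80,90),.076,200)
t,c2=grab('top');print('top purple');blobs(t,c2,(120,90,40),(150,255,255),.022,20)
print('top wood');blobs(t,c2,(5,50,120),(25,140,255),.012,150)
E
```

```text
[0.56555702 0.32080357 0.24230189]
wood
761 (36, 316, 41, 43) s 834.3 898.8 t -156.9 -98.3 xy [859.1 169.9]
615 (38, 286, 36, 35) s 791.9 840.2 t -142.6 -95.4 xy [810.  160.8]
736 (25, 252, 42, 40) s 747.2 798.8 t -148.9 -94.0 xy [768.4 141.8]
607 (19, 218, 44, 30) s 705.5 740.9 t -144.1 -90.8 xy [720.2 128.3]
624 (16, 180, 45, 28) s 662.3 692.7 t -136.6 -86.3 xy [675.3 118.2]
466 (6, 139, 48, 22) s 619.2 640.9 t -135.8 -84.3 xy [631.3 105.8]
473 (264, 120, 17, 36) s 600.3 635.6 t 127.8 144.0 xy [542.  333.4]
481 (247, 120, 16, 36) s 600.3 635.6 t 110.6 125.8 xy [550.4 317.2]
483 (266, 78, 15, 39) s 560.9 596.4 t 129.3 142.6 xy [500.3 318.9]
511 (248, 77, 15, 40) s 560.0 596.4 t 111.7 125.2 xy [499.7 302.9]
391 (0, 43, 44, 13) s 530.3 540.6 t -118.1 -77.9 xy [538.3  82.2]
597 (247, 32, 18, 42) s 521.0 556.4 t 111.0 126.8 xy [462.4 289. ]
601 (266, 31, 18, 43) s 520.1 556.4 t 128.5 144.3 xy [458.6 306.7]
dark knob
top purple
175 (283, 155, 10, 27) s 460.1 540.4 t -292.3 -262.6 xy [566.5 -97.1]
top wood
1601 (322, 287, 55, 51) s -19.1 96.5 t -394.6 -239.9 xy [ 155.4 -285.6]
1576 (381, 284, 50, 41) s -48.1 73.5 t -549.2 -400.4 xy [ 172.  -444.6]
375 (316, 197, 39, 17) s 326.1 374.8 t -435.4 -319.6 xy [ 454.4 -239.6]
162 (149, 190, 19, 15) s 524.2 559.0 t 93.8 148.0 xy [470.7 291.5]
989 (425, 182, 37, 36) s 212.8 320.8 t -743.3 -635.2 xy [ 473.8 -561.5]
168 (141, 164, 19, 15) s 605.5 640.0 t 93.3 147.0 xy [549.2 316.8]
739 (308, 157, 44, 27) s 414.0 499.9 t -454.5 -335.8 xy [ 556.  -221.5]
298 (443, 148, 63, 22) s 339.1 368.2 t -919.3 -724.8 xy [ 604.7 -658.7]
```

```bash
python3 -c "
from plant import workorder
print(workorder.close_job())"
```

```text
the job is handed in; nothing more can be done
None
```

I pushed the wide bundle out of the row to the left (+y) and laid it flat on the magazine's bed. The follower holds it against the end stop, and I handed the job in at about 24.5 s of the 67 s allowed. Final camera measurements put the bundle within about 1 mm of the stop and showed nothing disturbed in the row or at the brush. The thermometer and wing nut were only seen undisturbed in earlier views, not rechecked at the end.

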